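# Line up the balcony pots by size

### The arm

A 7-joint arm with a two-finger parallel gripper is mounted at the origin on the work surface. World frame = base frame: x ahead of the robot, y to its left, z up, the work surface at z = 0. Lengths are in m, angles in rad, forces in N, time in s.
With the tool pointing down it reaches from about 0.425 to 0.875 m from the base axis. Payload 8.4 kg.
Tool frame: the origin (TCP) lies midway between the tips of the shut fingers; the grasp point (between the pads) lies 19 mm behind it; z points along the fingers, y is the line along which they close (so a half turn about z gives the same grasp; the last joint's range is limited). The gripper opens to 85 mm and grips with 20 to 120 N. Pads are 22 mm wide; open, the fingers measure 114 mm over their backs; the gripper's body (76 mm by 85 mm) begins 54 mm behind the grasp point. The pads swing forward as they close: fully open they stand 13 mm farther back than shut.
Start: joints at [-1.438, 0.333, 0.04, 1.465, -0.013, 1.343, -0.059], TCP at [0.149, 0.633, 0.231] pointing down, gripper open.
Joint ranges: [-2.58, 2.58], [-0.38, 2.09], [-1.3, 1.39], [0.25, 2.4], [-1.5, 4.64], [0.08, 2.09], [-2.65, 2.65]. Speed limits (rad/s): [2.22, 2.22, 2.79, 2.79, 3.14, 3.14, 3.14].

### API

Orientations are given as a 3x3 rotation matrix whose columns are the frame's x, y, z axes.
In Python, from plant import ctrl gives the robot as it stands. The module is installed in compiled form; this text tells all that it offers. Calls block until the motion is done:
- ctrl.movep(position, orientation): joint-space move of the TCP to a pose.
- ctrl.movel(position, orientation=None, rate=0.15): straight line of the TCP; orientation=None keeps the orientation; rate is the mean speed in m/s.
- ctrl.move_joints(angles): joint-space move.
- ctrl.let_go() and ctrl.close(grasp_force=None): open the fingers fully, or close them until they stop; grasp_force is the grip in N (None keeps the last).
- ctrl.sleep(seconds).
- ctrl.solve_ik(position, orientation): joint angles nearest the present ones, or None.
- ctrl.get_image(name): name is "side" or "top"; returns a dict with "pixels" (400x640x3 uint8, blue, green, red), "range_z" (400x640 float32, m along the optical axis (not along the pixel's ray), 0 where there is no reading), "fx", "fy", "cx", "cy" (pixels), "origin" and "orientation" of the camera in the world. Camera axes: x right, y down, z forward; pixel columns grow to the right and rows downward; lengths in m; the calibration is good to about 2 mm. A picture is of the moment at which its call begins.
A pose or a line that the arm cannot do raises ctrl.Unreachable and nothing moves.
- ctrl.close_job(): hands the job in; it is judged then, once.
Readings, each from a call of its own:
- ctrl.read_time(): time.
- ctrl.read_joint_pos(): joint angles.
- ctrl.read_qvel(): joint speeds.
- ctrl.read_effort(): joint torques, N m.
- ctrl.read_eef_pos(): TCP position.
- ctrl.read_ee_rot(): TCP orientation.
- ctrl.read_ft_force(): force on the tool from outside, world axes, zero at the start.
- ctrl.read_torque(): the same for the moment, N m.
- ctrl.read_width(): finger opening in m.
- ctrl.read_grip_force(): force on a finger pad.
Only numpy, scipy, OpenCV 4.12 (cv2) and the standard library are available. Lean on these libraries where they do the work, as an engineer would, in place of code of your own. Each camera call takes 0.05 s, during which the arm holds its last target. There are 200 camera calls.

### The job

Stand the four grey plastic pots on the four terracotta saucers of the plank, one pot upright and centred on each saucer, in order of size: the largest next to the glass jar, then smaller and smaller down to the smallest next to the squat steel tin. Leave the jar and the tin where they are, and let go of everything at the end.

Things in the scene. Friction and masses are not known exactly. Their poses are not given: they have to be found in the camera images.
- pot_largest: Largest of four empty, open, tapering grey plastic plant pots: 68 mm across the vertical rim band (outside, widest; 16 mm deep, at the top), 80 mm tall, base 48 mm across, about 60 g. Origin: centre of its underside; z up. Starts upright on the bench (z = 0), between robot and plank. Only corks and a pebble under 25 mm tall lie among the pots.
- pot_second: Second largest of four empty, open, tapering grey plastic plant pots: 60 mm across the vertical rim band (outside, widest; 16 mm deep, at the top), 68 mm tall, base 42 mm across, about 45 g. Origin: centre of its underside; z up. Starts upright on the bench (z = 0), between robot and plank. Only corks and a pebble under 25 mm tall lie among the pots.
- pot_third: Third largest of four empty, open, tapering grey plastic plant pots: 52 mm across the vertical rim band (outside, widest; 16 mm deep, at the top), 56 mm tall, base 36 mm across, about 34 g. Origin: centre of its underside; z up. Starts upright on the bench (z = 0), between robot and plank. Only corks and a pebble under 25 mm tall lie among the pots.
- pot_smallest: Smallest of four empty, open, tapering grey plastic plant pots: 44 mm across the vertical rim band (outside, widest; 16 mm deep, at the top), 46 mm tall, base 31 mm across, about 25 g. Origin: centre of its underside; z up. Starts upright on the bench (z = 0), between robot and plank. Only corks and a pebble under 25 mm tall lie among the pots.
- saucer_a: first (the robot's right-hand end) of four like terracotta saucers in a straight row (a, b, c, d towards +y, 90 mm apart), fixed on a dark plank. 76 mm across, 9 mm tall; flat inner floor about 62 mm across, 4 mm above its underside, wide enough for every pot. Origin: centre of its underside, on the plank's top 18 mm above the bench; z up, x across the plank, y along the row.
- saucer_b: second of four like terracotta saucers in a straight row (a, b, c, d towards +y, 90 mm apart), fixed on a dark plank. 76 mm across, 9 mm tall; flat inner floor about 62 mm across, 4 mm above its underside, wide enough for every pot. Origin: centre of its underside, on the plank's top 18 mm above the bench; z up, x across the plank, y along the row.
- saucer_c: third of four like terracotta saucers in a straight row (a, b, c, d towards +y, 90 mm apart), fixed on a dark plank. 76 mm across, 9 mm tall; flat inner floor about 62 mm across, 4 mm above its underside, wide enough for every pot. Origin: centre of its underside, on the plank's top 18 mm above the bench; z up, x across the plank, y along the row.
- saucer_d: fourth (the robot's left-hand end) of four like terracotta saucers in a straight row (a, b, c, d towards +y, 90 mm apart), fixed on a dark plank. 76 mm across, 9 mm tall; flat inner floor about 62 mm across, 4 mm above its underside, wide enough for every pot. Origin: centre of its underside, on the plank's top 18 mm above the bench; z up, x across the plank, y along the row.
- jar: upright glass jar with a steel lid, 66 mm across, 105 mm tall, loose, upright on the plank about 110 mm beyond the end saucer of one end of the row (saucer_a's or saucer_d's, it changes). Origin: centre of its underside, on the plank's top. Marks the end for the largest pot; it stays where it is.
- tin: squat round steel tin with a darker lid, 64 mm across, 48 mm tall, loose, on the plank about 110 mm beyond the row's other end saucer. Origin: centre of its underside. It stays where it is. The bench's other things (trug, scoop, spray bottle, brush, watering can, window box) stand clear to the sides and back, up to 200 mm tall.
Not all that is in view belongs to the job. Leave any blue or red look-alike of the pot_smallest alone. Leave any pink look-alike of the pot_second alone.

How it is judged:
At the end, for the whole second after the job is handed in: Each pot stands upright (within 0.09 rad) on its own saucer's floor, within 12 mm of its centre, sizes falling from the jar's end of the row to the tin's end; all four are at rest and released; jar and tin are upright and within 20 mm of where they started (((horizontal distance between jar and saucer_d below 0.16 m and horizontal distance between pot_largest and saucer_d below 0.012 m and horizontal distance between pot_second and saucer_c below 0.012 m and horizontal distance between pot_third and saucer_b below 0.012 m and horizontal distance between pot_smallest and saucer_a below 0.012 m) or (horizontal distance between jar and saucer_a below 0.16 m and horizontal distance between pot_largest and saucer_a below 0.012 m and horizontal distance between pot_second and saucer_b below 0.012 m and horizontal distance between pot_third and saucer_c below 0.012 m and horizontal distance between pot_smallest and saucer_d below 0.012 m)) and angle between each of pot_largest, pot_second, pot_third, pot_smallest's own z axis and vertical below 0.09 rad and height (world z) of pot_largest between 0.018 and 0.027 m and linear speed of each of pot_largest, pot_second, pot_third, pot_smallest below 0.02 m/s and angular speed of each of pot_largest, pot_second, pot_third, pot_smallest below 0.2 rad/s and contact force between each of pot_largest, pot_second, pot_third, pot_smallest and the fingers below 0.05 N and height (world z) of pot_second between 0.018 and 0.027 m and height (world z) of pot_third between 0.018 and 0.027 m and height (world z) of pot_smallest between 0.018 and 0.027 m and distance of each of jar, tin from where it was at the start of the episode below 0.02 m and angle between each of jar, tin's own z axis and vertical below 0.15 rad); the robot touches nothing.
It fails at once if the jar is shifted or knocked over (distance of jar from where it was at the start of the episode above 0.02 m or angle between jar's own z axis and vertical above 0.3 rad).
It fails at once if the tin is shifted or knocked over (distance of tin from where it was at the start of the episode above 0.02 m or angle between tin's own z axis and vertical above 0.3 rad).
It also fails if it takes over 118 s, if anything falls off the work surface, if the arm or the gripper's body presses on something with over 40 N, if the wrist force passes 120 N, or if a joint passes its speed limit or range.

## Working session

There is one attempt and no reset: what is moved stays moved. The work goes in short steps, each a Python script; the robot and the scene stay as the last script left them, time stands still between calls to the robot, and variables do not carry over. Pictures are saved under pics/ and viewed, at most 14 in all, crops included, and the job is handed in when it is done.

```bash
mkdir -p pics
python3 - <<'E'
from plant import ctrl
import cv2,pickle
for n in("top","side"):
    im=ctrl.get_image(n);cv2.imwrite(f"pics/{n}0.png",im["pixels"]);pickle.dump(im,open(f"{n}0.pkl","wb"))
    print(n,im["fx"],im["fy"],im["cx"],im["cy"],im["origin"],im["orientation"])
print(ctrl.read_time(),ctrl.read_ee_rot(),ctrl.read_eef_pos())
E
```

```text
top 450.4442056391581 450.4442056391581 326.1272087375137 202.16211324355336 [ 0.40693311 -0.0340704   1.06345903] [[ 2.23820819e-03 -9.93870877e-01  1.10524523e-01]
 [-9.99865819e-01 -4.30650314e-04  1.63755247e-02]
 [-1.62275597e-02 -1.10546345e-01 -9.93738483e-01]]
side 498.18583092793295 498.18583092793295 317.63632309902397 193.83606551739905 [0.47120533 0.85494312 1.07237459] [[-0.99678231 -0.0625489   0.05012645]
 [-0.08012652  0.76050264 -0.64437216]
 [ 0.00218348 -0.64631523 -0.7630674 ]]
0.1 [[-9.73247100e-01  2.29760821e-01 -2.16688812e-04]
 [ 2.29760892e-01  9.73246052e-01 -1.43349349e-03]
 [-1.18469110e-04 -1.44492999e-03 -9.99998949e-01]] [0.14926974 0.63221663 0.23050069]
```

View pics/top0.png

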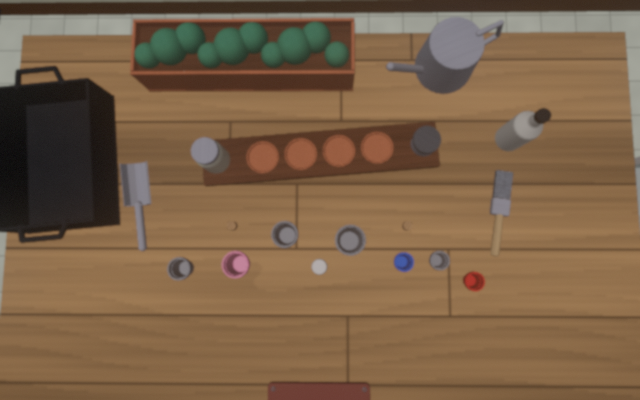

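View pics/side0.png

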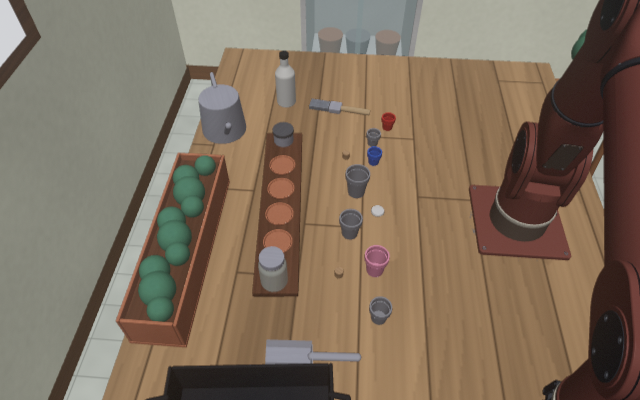

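Top view: jar at (207,152), so it sits by saucer_d, and the tin is at (427,139). The saucers are at (262,156), (301,153), (339,150) and (377,147).

Candidates for the pots:
- **Grey pots:** (350,240), (285,234), (180,268) and (438,260).
- **Look-alikes to leave alone:** pink (236,264), blue (403,262), red (474,281).
- **Other:** white pebble (319,267), corks (232,226) and (406,226).

Next I'll measure and check in a crop.

```bash
cat > h.py <<'E'
import numpy as np,cv2
from scipy.optimize import least_squares
SPEC=dict(largest=(.068,.080),second=(.060,.068),third=(.052,.056),smallest=(.044,.046))
def cast(im,uv,z):
    uv=np.atleast_2d(uv).astype(float)
    d=np.c_[(uv[:,0]-im["cx"])/im["fx"],(uv[:,1]-im["cy"])/im["fy"],np.ones(len(uv))]@np.array(im["orientation"]).T
    o=np.array(im["origin"]); return (o+d*((z-o[2])/d[:,2])[:,None])[:,:2]
def circle(im,cnt,z,r):
    """fixed-radius circle on the contour points facing away from the camera (true rim edge)"""
    p=cast(im,cnt.reshape(-1,2),z); c=p.mean(0); n=c-np.array(im["origin"])[:2]; n/=np.linalg.norm(n)
    q=p[(p-c)@n>-.2*r]
    s=least_squares(lambda x:np.hypot(*(q-x).T)-r,c,loss="soft_l1",f_scale=.002)
    f=least_squares(lambda x:np.hypot(*(q-x[:2]).T)-x[2],[*c,r],loss="soft_l1",f_scale=.002)
    return s.x,f.x[2],np.sqrt(np.mean(s.fun**2))
def contour(mask,uv,R=28):
    n,l,st,ce=cv2.connectedComponentsWithStats(mask.astype(np.uint8))
    k=min(range(1,n),key=lambda i:np.hypot(*(ce[i]-uv))+(1e3 if st[i,4]<60 else 0))
    c=max(cv2.findContours((l==k).astype(np.uint8),cv2.RETR_EXTERNAL,cv2.CHAIN_APPROX_NONE)[0],key=len)
    return cv2.convexHull(c) if False else c
def height(im,uv):
    z=im["range_z"]; r=np.array(im["orientation"]);v,u=np.mgrid[uv[1]-18:uv[1]+19,uv[0]-18:uv[0]+19]
    d=z[v,u]; P=np.stack([(u-im["cx"])/im["fx"]*d,(v-im["cy"])/im["fy"]*d,d],-1)@r.T+np.array(im["origin"])
    return np.percentile(P[...,2][d>0],[50,98])
E
cat > meas.py <<'E'
from h import *
import pickle
im=pickle.load(open("top0.pkl","rb"));b=im["pixels"];hsv=cv2.cvtColor(b,cv2.COLOR_BGR2HSV)
print("hsv wood",hsv[300,300],"pot",hsv[240,350],"saucer",hsv[153,301],"plank",hsv[175,301])
grey=hsv[...,1]<75; ter=(b[...,2]>120)&(hsv[...,1]>130)&((hsv[...,0]<11))
out=b.copy()
for n,uv in dict(largest=(350,240),second=(285,234),third=(180,268),smallest=(438,260)).items():
    D,H=SPEC[n];c=contour(grey,np.array(uv));cv2.drawContours(out,[c],-1,(0,255,0),1)
    print(n,circle(im,c,H,D/2),"box",cv2.boundingRect(c),"h",height(im,uv))
S=[]
ter[:100]=0
for n,uv in zip("dcba",[(262,156),(301,153),(339,150),(377,147)]):
    c=contour(ter,np.array(uv));cv2.drawContours(out,[c],-1,(0,255,255),1)
    x=circle(im,c,.027,.038);S.append(x[0]);print(n,x,height(im,uv))
S=np.array(S);print("pitch",np.hypot(*np.diff(S,axis=0).T))
m=S.mean(0);v=np.linalg.svd(S-m)[2][0];v*=np.sign(v[1])
fit=m+np.outer([.135,.045,-.045,-.135],v);print(fit,v);np.savez("sau.npz",fit=fit,v=v)
cv2.imwrite("pics/crop0.png",cv2.resize(out[120:300,150:460],None,fx=2.5,fy=2.5,interpolation=cv2.INTER_CUBIC))
E
python3 meas.py
```

```text
hsv wood [ 15 120 149] pot [168  10 129] saucer [  9 144 152] plank [ 11 142  90]
largest (array([ 0.43349573, -0.06894261]), np.float64(0.032966001944093076), np.float64(0.0007989499026827885)) box (335, 224, 31, 32) h [0.00231254 0.08047488]
second (array([0.44656554, 0.07411652]), np.float64(0.029148349885984894), np.float64(0.0007573426788592602)) box (271, 221, 27, 27) h [0.00088101 0.06842473]
third (array([0.37071139, 0.31063462]), np.float64(0.02506923583792392), np.float64(0.0008399122671001599)) box (167, 257, 26, 24) h [0.00016548 0.05563637]
smallest (array([ 0.39020834, -0.27012564]), np.float64(0.02066183296161289), np.float64(0.0010281694632873727)) box (429, 250, 21, 21) h [2.95614676e-05 4.58838345e-02]
d (array([0.62777936, 0.13193789]), np.float64(0.03679477234373956), np.float64(0.0009771331705965669)) [0.01957663 0.02731503]
c (array([0.63541595, 0.04292485]), np.float64(0.036537604370580914), np.float64(0.0010622878786745909)) [0.01966511 0.02749458]
b (array([ 0.64265889, -0.04583862]), np.float64(0.035608623866680976), np.float64(0.0015710706536379447)) [0.0198317  0.02692546]
a (array([ 0.65005544, -0.1345507 ]), np.float64(0.036207326563108544), np.float64(0.0011486610393750048)) [0.01975138 0.0274111 ]
pitch [0.08934002 0.08905848 0.08901989]
[[ 0.62775836  0.13315137]
 [ 0.63523773  0.0434627 ]
 [ 0.6427171  -0.04622598]
 [ 0.65019646 -0.13591466]] [-0.0831041   0.99654087]
```

View pics/crop0.png

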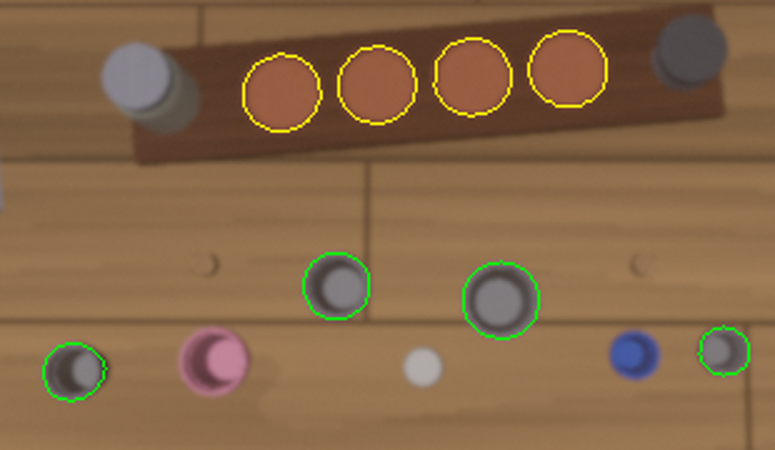

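The crop shows all four grey rims and all four saucers outlined cleanly. Radii agree with the specs to about 1 mm, heights match, and the pitch is 89 mm against 90. The pink (236,264) and blue (403,262) pots are left out. I'll do the largest first.

```bash
cat > go.py <<'E'
from plant import ctrl
from h import *
s=np.load("sau.npz");V=s["v"];SAU=dict(zip(["largest","second","third","smallest"],s["fit"]))
def rots():
    a=np.array([V[1],-V[0],0])          # across the plank
    z=np.array([0,0,-1.])
    return [np.c_[np.cross(y,z),y,z] for y in(a,-a)]
def best(p):
    q0=np.array(ctrl.read_joint_pos());c=[]
    for R in rots():
        q=ctrl.solve_ik(p,R)
        if q is not None:c.append((np.abs(np.array(q)-q0).max(),R))
    return min(c,key=lambda t:t[0])[1]
def tz(n):
    D,H=SPEC[n];L=.076
    return H-.009-.019-(L-np.sqrt(L*L-D*D/4))
def pick(n,xy,up=.24):
    z=tz(n);p=[*xy,up];R=best(p);ctrl.movep(p,R)
    ctrl.movel([*xy,z+.03],rate=.25);ctrl.movel([*xy,z],rate=.08);ctrl.close(25)
    ctrl.movel([*xy,z+.13],rate=.2)
    print(n,"width",ctrl.read_width(),"grip",ctrl.read_grip_force(),"t",ctrl.read_time())
    return R
def place(n,R):
    z=tz(n)+.022;xy=SAU[n];e=np.array(ctrl.read_eef_pos())
    ctrl.movel([*xy,max(e[2],z+.09)],R,rate=.2);ctrl.movel([*xy,z+.02],rate=.15);ctrl.movel([*xy,z+.001],rate=.04)
    print("w",ctrl.read_width(),"F",ctrl.read_ft_force(),"err",np.array(ctrl.read_eef_pos())[:2]-xy)
    ctrl.let_go();ctrl.movel([*xy,max(z+.12,.2)],rate=.2);print("t",ctrl.read_time())
E
python3 - <<'E'
from go import *
import cv2
e=ctrl.read_eef_pos();ctrl.movel([e[0],e[1],.33],rate=.2)
R=pick("largest",[.4335,-.0689]);place("largest",R)
cv2.imwrite("pics/s1.png",ctrl.get_image("side")["pixels"])
E
```

```text
largest width 0.06791744713380446 grip 28.21021475829184 t 6.8583
w 0.0675896085027516 F [-3.32539909  3.87522694 25.98166718] err [0.00197378 0.00145027]
t 11.1333
```

View pics/s1.png

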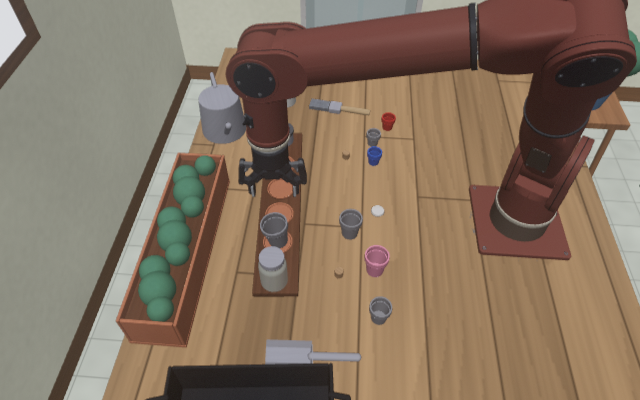

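The side view shows the largest pot upright on saucer_d at (275,228), beside the jar. The contact force was higher than expected, so I'll measure the pot and make the next descents stop on force.

```bash
cat >> go.py <<'E'
def place(n,R):
    z=tz(n)+.022;xy=SAU[n];e=np.array(ctrl.read_eef_pos())
    ctrl.movel([*xy,max(e[2],z+.09)],R,rate=.2);ctrl.movel([*xy,z+.012],rate=.15);ctrl.sleep(.15)
    f0=ctrl.read_ft_force()[2]
    for k in range(11,-4,-1):
        ctrl.movel([*xy,z+k*.001],rate=.03);f=ctrl.read_ft_force()[2]-f0
        if f>3:break
    e=np.array(ctrl.read_eef_pos());print("k",k,"w",ctrl.read_width(),"F",f,"err",e[:2]-xy,e[2]-z)
    ctrl.let_go();ctrl.movel([*xy,max(z+.12,.2)],rate=.2);print("t",ctrl.read_time())
def check(n,name,R=None):
    im=ctrl.get_image("top");cv2.imwrite(f"pics/{name}.png",im["pixels"][110:290,150:470].repeat(2,0).repeat(2,1))
    hsv=cv2.cvtColor(im["pixels"],cv2.COLOR_BGR2HSV);g=hsv[...,1]<75
    for m in n:
        D,H=SPEC[m];P=np.array([*SAU[m],H+.022]);r=np.array(im["orientation"]).T@(P-im["origin"])
        uv=np.array([im["fx"]*r[0]/r[2]+im["cx"],im["fy"]*r[1]/r[2]+im["cy"]])
        c=contour(g,uv);x=circle(im,c,H+.022,D/2)
        print(m,"pix",uv.round(),"off mm",((x[0]-SAU[m])*1e3).round(1),"r",x[1],"rms",x[2],"h",height(im,uv.round().astype(int)))
E
python3 - <<'E'
from go import *
p=[.4466,.0741,.24];ctrl.movep(p,best(p))
check(["largest"],"t1")
E
```

```text
largest pix [257. 150.] off mm [6.9 4.3] r 0.03313383188162822 rms 0.0034897320377709055 h [0.07001402 0.64019536]
```

View pics/t1.png

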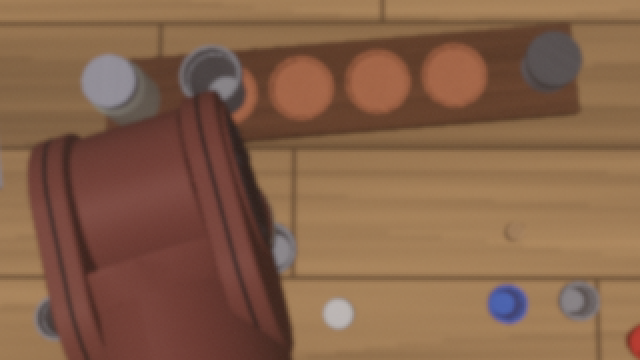

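The top crop shows the largest pot on saucer_d, rim at full-image (255,150) against an expected (257,150), with its base over the saucer centre. The arm hides part of it. I'll do the smallest pot next, since that leaves a clear view for the check.

Run:
```python
from go import *
ctrl.movel([.4466,-.1,.24],rate=.25)
R=pick("smallest",[.3902,-.2701])
check(["largest"],"t2")
print(ctrl.read_eef_pos(),tz("smallest"))
place("smallest",R)
```

```text
smallest width 0.043253831354314556 grip 25.47632689587772 t 16.3917
largest pix [257. 150.] off mm [6.4 4.6] r 0.0345396076509798 rms 0.000730577153893909 h [0.04211411 0.10763319]
[ 0.38949314 -0.26961827  0.1435486 ] 0.01474613391789285
k 0 w 0.043330120108122 F 6.129545678272785 err [ 1.22525854e-04 -3.72205028e-05] 0.0006116909070874865
t 23.45
```

View pics/t2.png

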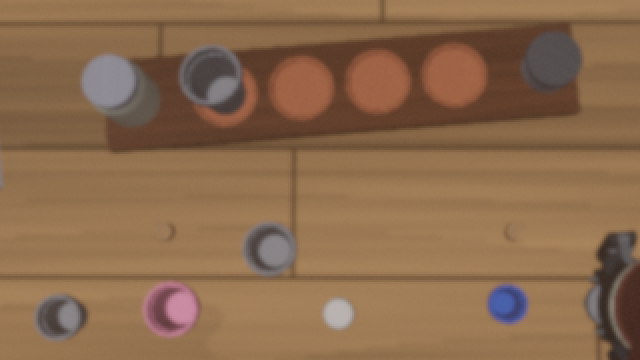

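The clear view shows the largest pot off by about (6, 5) mm, with its rim 5 mm too high: it is perched on the saucer's edge. I'll regrasp it and look at it while held, before setting it down again.

Run:
```python
from go import *
n="largest";xy=SAU[n]+[.0064,.0046];z=tz(n)+.022
p=[*xy,.24];R=best(p);ctrl.movep(p,R);ctrl.movel([*xy,z+.03],rate=.2);ctrl.movel([*xy,z+.003],rate=.06)
ctrl.close(25);print(ctrl.read_width(),ctrl.read_ft_force())
ctrl.movel([*xy,z+.06],rate=.1);ctrl.movel([*SAU[n],z+.06],rate=.1);ctrl.sleep(.2);print(ctrl.read_eef_pos(),SAU[n],ctrl.read_time())
im=ctrl.get_image("side")["pixels"];cv2.imwrite("pics/s2.png",cv2.resize(im[100:310,180:460],None,fx=2.8,fy=2.8,interpolation=cv2.INTER_CUBIC))
```

```text
0.06821327094711875 [-2.82882231  0.47756342  3.84876191]
[0.62780405 0.13332644 0.12576715] [0.62775836 0.13315137] 27.4583
```

View pics/s2.png

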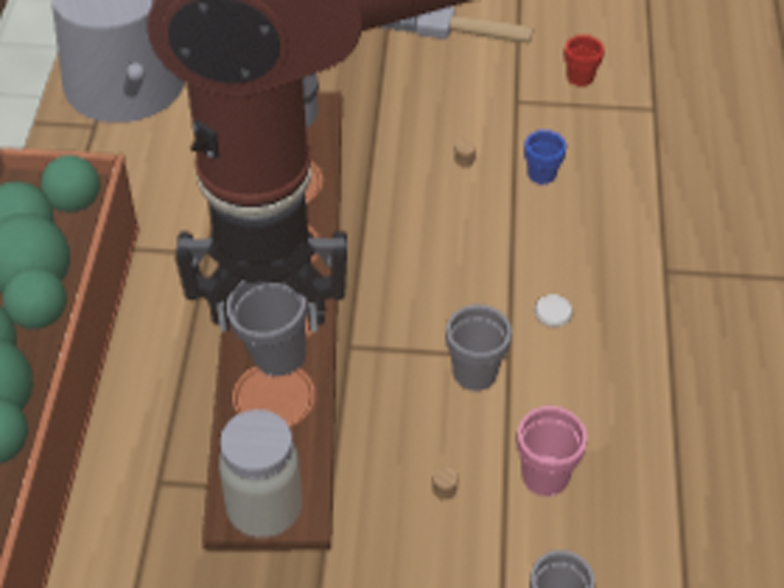

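The side crop shows the pot held by its rim, rim centre at about (268,310) and base at about (279,358), possibly tilted a little. I'll cast those points to positions.

Run:
```python
from h import *
import pickle
im=pickle.load(open("side0.pkl","rb"))
f=lambda x,y:[x/2.8+180,y/2.8+100]
sau=np.load("sau.npz")["fit"][0]
for n,uv,z in(("rim",f(268,310),.162),("base",f(279,356),.082),("saucer",f(273,396),.027)):
    print(n,cast(im,uv,z)-sau)
```

```text
rim [[-0.003632    0.01233861]]
base [[-0.0067733   0.00039888]]
saucer [[0.00115124 0.00552172]]
```

```bash
cat >> go.py <<'E'
def cloud(im):
    d=im["range_z"];v,u=np.mgrid[:400,:640]
    return np.stack([(u-im["cx"])/im["fx"]*d,(v-im["cy"])/im["fy"]*d,d],-1)@np.array(im["orientation"]).T+np.array(im["origin"]),d>0
def slices(n,xy,base,dz=(.012,.025,.038,.050)):
    """axis offsets (mm) of the pot's side-view outer wall at several heights above its base"""
    im=ctrl.get_image("side");P,ok=cloud(im);P=P[ok];D,H=SPEC[n];B=dict(largest=.048,second=.042,third=.036,smallest=.031)[n]
    for h in dz:
        r=B/2+(D/2-.003-B/2)*h/(H-.016)
        q=P[(abs(P[:,2]-base-h)<.005)&(np.hypot(*(P[:,:2]-xy).T)<.045)][:,:2]
        q=q[q[:,1]>xy[1]-.005]
        f=least_squares(lambda x:np.hypot(*(q-x).T)-r,np.array(xy),loss="soft_l1",f_scale=.002)
        print(n,"h",h,"n",len(q),"off",((f.x-xy)*1e3).round(1),"rms",np.sqrt(np.mean(f.fun**2)))
E
python3 - <<'E'
from go import *
slices("largest",SAU["largest"],.082)
im=ctrl.get_image("side");P,ok=cloud(im)
q=P[ok&(np.hypot(*(P[...,:2]-SAU["largest"]).transpose(2,0,1))<.028)][:,2];print(np.histogram(q,bins=np.arange(.015,.2,.008)))
E
```

```text
largest h 0.012 n 30 off [-4.2 -4.1] rms 0.0010689146400013243
largest h 0.025 n 38 off [-2.6 -3.3] rms 0.0009082771821780337
largest h 0.038 n 37 off [-1.9 -1.8] rms 0.0009757377300917223
largest h 0.05 n 53 off [-1.1 -1. ] rms 0.0030003492223357026
(array([237,  24,   0,   0,   0,   0,   0,   3,  18,  41,  46,  52,  53,
        55,  34,  28,   9,   0,   0,   0,   0,   0,   9]), array([0.015, 0.023, 0.031, 0.039, 0.047, 0.055, 0.063, 0.071, 0.079,
       0.087, 0.095, 0.103, 0.111, 0.119, 0.127, 0.135, 0.143, 0.151,
       0.159, 0.167, 0.175, 0.183, 0.191, 0.199]))
```

Depth slices show the held pot leaning about 0.08 rad, base about 5 mm towards (-x,-y). I'll shift the target so the base is over the centre, lower on force, release and check.

Run:
```python
from go import *
n="largest";t=SAU[n]+[.005,.005];z=tz(n)+.022
ctrl.movel([*t,z+.015],rate=.1);ctrl.sleep(.15);f0=ctrl.read_ft_force()[2]
for k in range(14,-6,-1):
    ctrl.movel([*t,z+k*.001],rate=.03);f=ctrl.read_ft_force()[2]-f0
    if f>3:break
print(k,f,ctrl.read_time());slices(n,SAU[n],.022,(.015,.03,.045))
ctrl.let_go();ctrl.sleep(.3);slices(n,SAU[n],.022,(.015,.03,.045))
ctrl.movel([*t,.22],rate=.2);slices(n,SAU[n],.022,(.015,.03,.045));print(ctrl.read_time())
p=[.4466,-.1,.24];ctrl.movep(p,best(p));check(["largest","smallest"],"t3")
```

```text
4 5.182479337868916 31.1167
largest h 0.015 n 25 off [ 0.9 -0.3] rms 0.0009715795126749158
largest h 0.03 n 35 off [2.  1.1] rms 0.0013171568426110741
largest h 0.045 n 45 off [2.9 2.1] rms 0.001447555048012301
largest h 0.015 n 29 off [ 1.6 -0.1] rms 0.0009052145554912058
largest h 0.03 n 43 off [2.8 0.8] rms 0.0013936356835629862
largest h 0.045 n 49 off [3.7 1.4] rms 0.0013415704683154726
largest h 0.015 n 29 off [ 1.6 -0.5] rms 0.0008233175809943965
largest h 0.03 n 38 off [ 2.9 -0. ] rms 0.0012419246409368064
largest h 0.045 n 43 off [4.  1.1] rms 0.0015584697085414833
32.7833
largest pix [257. 150.] off mm [7.1 3.1] r 0.03458346564701044 rms 0.0007077702966007529 h [0.04260189 0.10820155]
smallest pix [379. 144.] off mm [-2.5 -0.2] r 0.02016650171846824 rms 0.0011651258839205853 h [0.02040363 0.06773295]
```

View pics/t3.png

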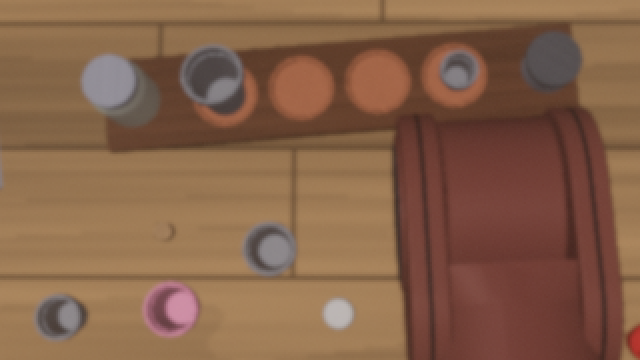

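Smallest is good. Largest is still tilted even though its base looks centred, so I'll look closely from the side.

Run:
```python
from go import *
im=ctrl.get_image("side");b=im["pixels"]
cv2.imwrite("pics/s3.png",cv2.resize(b[190:300,230:370],None,fx=5.4,fy=5.4,interpolation=cv2.INTER_CUBIC))
P,ok=cloud(im)
# pot axis by cone slices at actual heights; saucer d lip points
q=P[ok&(abs(P[...,2]-.027)<.002)&(np.hypot(*(P[...,:2]-SAU["largest"]).transpose(2,0,1))<.05)][:,:2]
print(len(q),(q.min(0)-SAU["largest"])*1e3,(q.max(0)-SAU["largest"])*1e3)
for n in("second","third"):
    q=P[ok&(P[...,2]>.020)&(P[...,2]<.032)&(np.hypot(*(P[...,:2]-SAU[n]).transpose(2,0,1))<.044)]
    print(n,(q.min(0)[:2]-SAU[n])*1e3,(q.max(0)[:2]-SAU[n])*1e3,np.median(q[:,2]))
T=ctrl.get_image("top");Q,o=cloud(T)
w=Q[o&(Q[...,2]>.085)&(np.hypot(*(Q[...,:2]-SAU["largest"]-[.006,.003]).transpose(2,0,1))<.04)]
A=np.c_[w[:,:2]-SAU["largest"],np.ones(len(w))];w2=w[w[:,2]>.094];A2=A[w[:,2]>.094]
print("rim plane",np.linalg.lstsq(A2,w2[:,2],rcond=None)[0],len(w2))
```

```text
29 [-33.75492155 -26.20769312] [38.70869861 33.70848105]
second [-43.50724247 -37.33804317] [43.71459129 28.79152671] 0.02261735170807566
third [-37.29684165 -37.67898962] [40.66959832 40.73188338] 0.02229030307388724
rim plane [-0.06800163 -0.02102071  0.10268329] 253
```

View pics/s3.png

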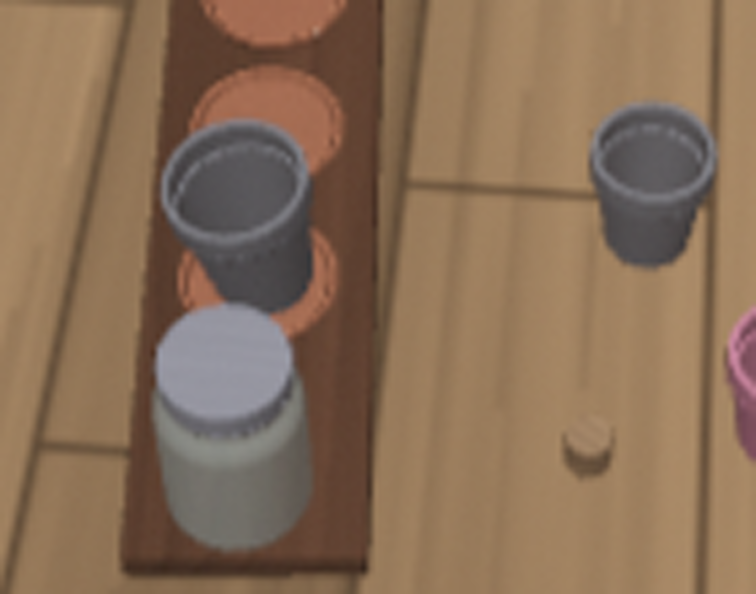

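The pot leans to +x, while its base looks centred on the saucer. To separate sensor bias from a real tilt, I'll fit the rim planes in the initial image, and the saucer floor as well.

```bash
cat >> go.py <<'E'
def rimplane(im,n,xy,base):
    Q,o=cloud(im);H=SPEC[n][1];w=Q[o&(abs(Q[...,2]-base-H)<.009)&(np.hypot(*(Q[...,:2]-xy).transpose(2,0,1))<SPEC[n][0]/2+.006)]
    A=np.c_[w[:,:2]-xy,np.ones(len(w))]
    s=least_squares(lambda p:A@p-w[:,2],[0,0,base+H],loss="soft_l1",f_scale=.002).x
    print(n,"rim slope",s[:2].round(3),"z mm",(s[2]*1e3).round(1),"n",len(w))
E
python3 - <<'E'
from go import *
import pickle
im=pickle.load(open("top0.pkl","rb"))
P0=dict(largest=[.4335,-.0689],second=[.4466,.0741],third=[.3707,.3106],smallest=[.3902,-.2701])
for n in P0: rimplane(im,n,np.array(P0[n]),0)
for nm in("top0","side0"):
  im=pickle.load(open(nm+".pkl","rb"));Q,o=cloud(im)
  for n in SAU:
    w=Q[o&(np.hypot(*(Q[...,:2]-SAU[n]).transpose(2,0,1))<.026)];A=np.c_[w[:,:2]-SAU[n],np.ones(len(w))]
    print(nm,n,np.linalg.lstsq(A,w[:,2],rcond=None)[0].round(4),w[:,2].min().round(4),w[:,2].max().round(4))
T=ctrl.get_image("top");rimplane(T,"largest",SAU["largest"]+[.007,.003],.022);rimplane(T,"smallest",SAU["smallest"]+[-.0025,0],.022)
Q,o=cloud(T);w=Q[o&(np.hypot(*(Q[...,:2]-SAU["largest"]).transpose(2,0,1))<.05)]
w=w[w[:,2]<.06];print(np.histogram(w[:,2],bins=np.arange(.014,.062,.003)))
E
```

```text
largest rim slope [ 0.004 -0.005] z mm 78.8 n 178
second rim slope [-0.004 -0.01 ] z mm 66.4 n 163
third rim slope [-0.01  -0.007] z mm 53.6 n 154
smallest rim slope [-0.01  -0.012] z mm 44.5 n 122
top0 largest [0.    0.007 0.021] 0.0141 0.0265
top0 second [-0.0004  0.0006  0.0211] 0.0154 0.0275
top0 third [ 0.0111 -0.0036  0.0212] 0.0154 0.0263
top0 smallest [0.0128 0.0086 0.0212] 0.0164 0.0262
side0 largest [-0.0046  0.01    0.0204] 0.0148 0.0256
side0 second [0.0126 0.0085 0.0204] 0.0141 0.0282
side0 third [-0.0123  0.0217  0.0203] 0.0147 0.0265
side0 smallest [ 0.0011 -0.0109  0.0201] 0.0143 0.0266
largest rim slope [-0.079 -0.034] z mm 102.6 n 259
smallest rim slope [-0.018  0.006] z mm 66.3 n 119
(array([221, 236, 114,  85,  95,  42,  19,  19,  19,  21,  19,  23,  17,
        30,  22]), array([0.014, 0.017, 0.02 , 0.023, 0.026, 0.029, 0.032, 0.035, 0.038,
       0.041, 0.044, 0.047, 0.05 , 0.053, 0.056, 0.059]))
```

The pot was upright on the bench and really is tilted now, while the smallest is fine. I'll do the second pot next, checking the tool axis and the pot's lean in hand along the way, to see where tilt comes from.

Run:
```python
from go import *
n="second";xy=np.array([.4466,.0741])
R=pick(n,xy);print(np.array(ctrl.read_ee_rot())[:,2].round(4));e=np.array(ctrl.read_eef_pos())
print(e,tz(n));slices(n,xy,e[2]-tz(n),(.012,.025,.038,.048))
place(n,R);print(np.array(ctrl.read_ee_rot())[:,2].round(4))
p=[.4466,-.1,.24];ctrl.movep(p,best(p));check(["largest","second"],"t4")
T=ctrl.get_image("top")
for n in("largest","second"):rimplane(T,n,SAU[n]+([.007,.003] if n=="largest" else [0,0]),.022)
```

```text
second width 0.05865706662582446 grip 26.94098934531212 t 37.425
[-1.e-03 -2.e-04 -1.e+00]
[0.44601104 0.07401862 0.16292502] 0.033828361000384374
second h 0.012 n 45 off [-1.   1.2] rms 0.0010276819656310156
second h 0.025 n 42 off [-1.1  1.4] rms 0.0011791566425365034
second h 0.038 n 52 off [-1.4  1.1] rms 0.002886520851507855
second h 0.048 n 64 off [-1.2  3.7] rms 0.007407644270429993
k 0 w 0.05835774187464841 F 8.762079780435991 err [ 1.72452801e-04 -8.58829559e-05] 0.0007974172943169336
t 43.7833
[-1.6e-03 -1.0e-04 -1.0e+00]
largest pix [257. 150.] off mm [7.1 3.2] r 0.03444738166804432 rms 0.0006922772072871265 h [0.04232237 0.10797567]
second pix [298. 148.] off mm [-0.6  0.7] r 0.029486990928971713 rms 0.0007303825615678081 h [0.02251574 0.09037621]
largest rim slope [-0.085 -0.032] z mm 102.9 n 260
second rim slope [ 0.005 -0.013] z mm 88.0 n 177
```

Second went in cleanly. Third next, then back to the largest: I'll lift it clear and inspect saucer_d.

Run:
```python
from go import *
n="third";xy=np.array([.3707,.3106])
p=[.4466,.1,.24];ctrl.movep(p,best(p))
R=pick(n,xy);place(n,R)
n="largest";xy=SAU[n]+[.007,.003];z=tz(n)+.022
p=[*xy,.24];ctrl.movep(p,best(p));ctrl.movel([*xy,z+.03],rate=.2);ctrl.movel([*xy,z],rate=.06)
ctrl.close(20);ctrl.movel([*xy,z+.06],rate=.15)
ctrl.movel([.45,-.05,z+.1],rate=.25);ctrl.sleep(.2);e=np.array(ctrl.read_eef_pos());print(e,ctrl.read_width(),ctrl.read_time())
slices(n,e[:2],e[2]-tz(n),(.0,.012,.025,.038,.05))
check(["second","third","smallest"],"t5");T=ctrl.get_image("top")
for m in("second","third","smallest"):rimplane(T,m,SAU[m],.022)
im=ctrl.get_image("side");b=im["pixels"];cv2.imwrite("pics/s5.png",cv2.resize(b[110:300,220:440],None,fx=3.1,fy=3.1,interpolation=cv2.INTER_CUBIC))
```

```text
third width 0.052079417933886915 grip 26.189672572072595 t 49.1833
k 0 w 0.052431256295794725 F 6.837081790157373 err [ 9.64993518e-05 -1.92201284e-05] 0.0007653886720696973
t 56.8667
[ 0.4503075  -0.04949585  0.16569155] 0.0699467776421229 61.4167
largest h 0.0 n 13 off [-5.9 -4.3] rms 0.000785879099859803
largest h 0.012 n 45 off [-5.4 -3.2] rms 0.0012016975129341377
largest h 0.025 n 43 off [-3.9 -2.9] rms 0.0012195127046589456
largest h 0.038 n 45 off [-2.1 -1.9] rms 0.0012037911287593086
largest h 0.05 n 55 off [-1.9 -1. ] rms 0.003793287333796617
second pix [298. 148.] off mm [-0.6  0.7] r 0.029486990929182246 rms 0.0007303825611849256 h [0.02229191 0.09018842]
third pix [339. 146.] off mm [-2.7  2.1] r 0.02486377805252725 rms 0.0008599695661667101 h [0.02112817 0.07776986]
smallest pix [379. 144.] off mm [-2.7 -0.1] r 0.02021214632426436 rms 0.001133451027810311 h [0.02041584 0.06807554]
second rim slope [0.004 0.011] z mm 88.3 n 170
third rim slope [-0.021 -0.005] z mm 76.4 n 139
smallest rim slope [ 0.005 -0.004] z mm 66.0 n 117
```

View pics/s5.png

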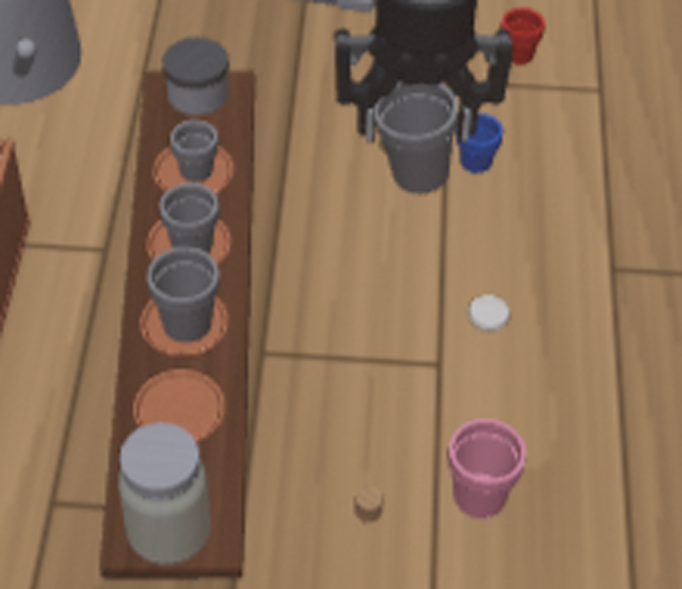

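View pics/t5.png

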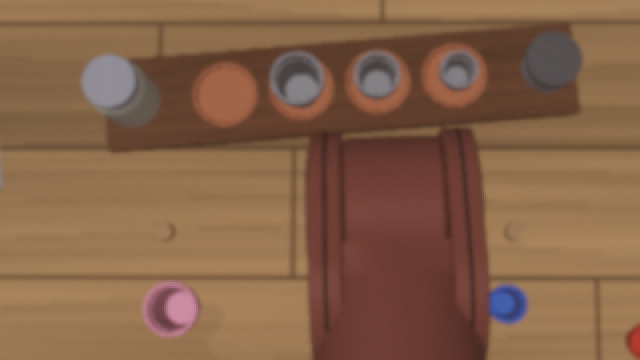

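Second, third and smallest are all centred and upright. Saucer_d is empty and clean at (225,93). The largest is still leaning in hand, so I'll set it on the flat bench and see whether it stands straight there, then regrasp.

Run:
```python
from go import *
n="largest";t=np.array([.45,-.05]);z=tz(n)
ctrl.movel([*t,z+.015],rate=.2);ctrl.sleep(.1);f0=ctrl.read_ft_force()[2]
for k in range(14,-8,-1):
    ctrl.movel([*t,z+k*.001],rate=.03);f=ctrl.read_ft_force()[2]-f0
    if f>3:break
print(k,f);ctrl.let_go();ctrl.movel([*t,z+.1],rate=.2)
p=[.5,-.25,.25];ctrl.movep(p,best(p));ctrl.sleep(.1);T=ctrl.get_image("top")
hsv=cv2.cvtColor(T["pixels"],cv2.COLOR_BGR2HSV);D,H=SPEC[n]
r=np.array(T["orientation"]).T@(np.array([*t,H])-T["origin"]);uv=np.array([T["fx"]*r[0]/r[2]+T["cx"],T["fy"]*r[1]/r[2]+T["cy"]])
c=circle(T,contour(hsv[...,1]<75,uv),H,D/2);print(c,uv);rimplane(T,n,c[0],0)
slices(n,c[0],0);print(ctrl.read_time())
b=T["pixels"];u,v=uv.astype(int);cv2.imwrite("pics/t6.png",cv2.resize(b[v-40:v+40,u-55:u+55],None,fx=6,fy=6,interpolation=cv2.INTER_CUBIC))
```

```text
0 9.810298858854976
(array([ 0.44143458, -0.05294741]), np.float64(0.03319508883054752), np.float64(0.0007157668300387929)) [340.80081992 232.40662083]
largest rim slope [-0.014 -0.001] z mm 78.5 n 176
largest h 0.012 n 32 off [ 1.7 -0.5] rms 0.001249080945520576
largest h 0.025 n 37 off [ 1.7 -0.9] rms 0.0016420431199810712
largest h 0.038 n 35 off [ 1.3 -0.6] rms 0.0012580211685794633
largest h 0.05 n 38 off [ 1.6 -0.4] rms 0.0012841739389109865
68.2333
```

View pics/t6.png

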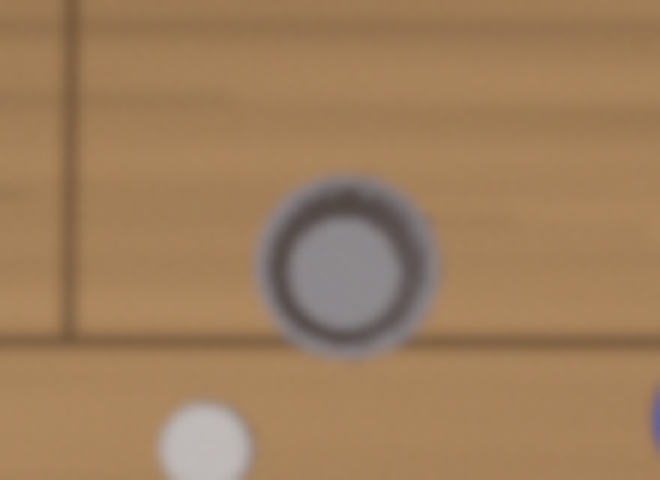

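The top crop shows it standing upright on the bench at (346,266), rim level. I'll regrasp, check the lean in hand, and place it only if straight.

Run:
```python
from go import *
n="largest";xy=np.array([.4425,-.0533])
R=pick(n,xy);e=np.array(ctrl.read_eef_pos());print(e,tz(n),R[:,1])
slices(n,e[:2],e[2]-tz(n),(.012,.025,.038))
t=SAU[n];ctrl.movel([*t,.19],R,rate=.2);ctrl.sleep(.2);e=np.array(ctrl.read_eef_pos());print(ctrl.read_width(),ctrl.read_time())
slices(n,t,e[2]-tz(n),(.012,.025,.038))
```

```text
largest width 0.06712281813196161 grip 28.191797230392694 t 72.0583
[ 0.4419951  -0.05344431  0.17314062] 0.04397058187186571 [0.99654087 0.0831041  0.        ]
largest h 0.012 n 42 off [-0.2 -0.3] rms 0.0010931043587118893
largest h 0.025 n 48 off [-0.2 -0.8] rms 0.001271288221193731
largest h 0.038 n 52 off [ 0.  -0.3] rms 0.0012831012674735527
0.06723571644115753 74.05
largest h 0.012 n 44 off [-0.3 -0.4] rms 0.0012205756222837827
largest h 0.025 n 56 off [-0.5 -0.5] rms 0.0010974051808297666
largest h 0.038 n 56 off [-0.5 -0.4] rms 0.0010634798011594088
```

Straight and centred in hand. I'll lower in force-guarded steps from well above, with images along the way.

Run:
```python
from go import *
n="largest";t=SAU[n];z=tz(n)+.022
ctrl.movel([*t,z+.015],rate=.1);ctrl.sleep(.2);f0=np.array(ctrl.read_ft_force())
for k in range(14,-3,-1):
    ctrl.movel([*t,z+k*.001],rate=.02);f=np.array(ctrl.read_ft_force())-f0
    if f[2]>3:break
print(k,f);slices(n,t,.022,(.012,.025,.038))
ctrl.let_go();ctrl.sleep(.2);slices(n,t,.022,(.012,.025,.038))
ctrl.movel([*t,.22],rate=.1);slices(n,t,.022,(.012,.025,.038))
p=[.45,-.1,.25];ctrl.movep(p,best(p));check(list(SAU),"t7");T=ctrl.get_image("top")
for m in SAU:rimplane(T,m,SAU[m],.022)
print(ctrl.read_time());b=ctrl.get_image("side")["pixels"];cv2.imwrite("pics/s7.png",cv2.resize(b[110:300,200:420],None,fx=3.1,fy=3.1,interpolation=cv2.INTER_CUBIC))
```

```text
5 [-2.06561773 -0.38119241 10.91430664]
largest h 0.012 n 32 off [ 0.6 -0.9] rms 0.0027666250683697157
largest h 0.025 n 31 off [-0.4 -0.9] rms 0.0010812913364760639
largest h 0.038 n 46 off [-0.1 -0.4] rms 0.0010797199848240821
largest h 0.012 n 31 off [ 1.3 -0.2] rms 0.0020018116389530246
largest h 0.025 n 40 off [2.5 0.4] rms 0.0007707435715653623
largest h 0.038 n 41 off [3.8 1. ] rms 0.0013587313288868296
largest h 0.012 n 29 off [ 1.3 -0.4] rms 0.0019545175087607126
largest h 0.025 n 35 off [2.5 0.1] rms 0.0010905853627720906
largest h 0.038 n 43 off [4.1 0.8] rms 0.0014829112801763124
largest pix [257. 150.] off mm [6.5 3. ] r 0.034779688084347046 rms 0.0008012141963919607 h [0.0402559  0.10785002]
second pix [298. 148.] off mm [-0.6  0.7] r 0.029486990923578153 rms 0.0007303825613925652 h [0.02271999 0.08999606]
third pix [339. 146.] off mm [-2.5  2.2] r 0.02488972682517641 rms 0.0008666211973923182 h [0.02129345 0.08091536]
smallest pix [379. 144.] off mm [-2.5 -0.4] r 0.02017259233015527 rms 0.001187342709168773 h [0.02138296 0.6369386 ]
largest rim slope [-0.079 -0.032] z mm 103.4 n 263
second rim slope [-0.003 -0.   ] z mm 88.2 n 181
third rim slope [-0.022  0.   ] z mm 76.1 n 142
smallest rim slope [ 0.013 -0.016] z mm 66.4 n 119
81.5917
```

View pics/s7.png

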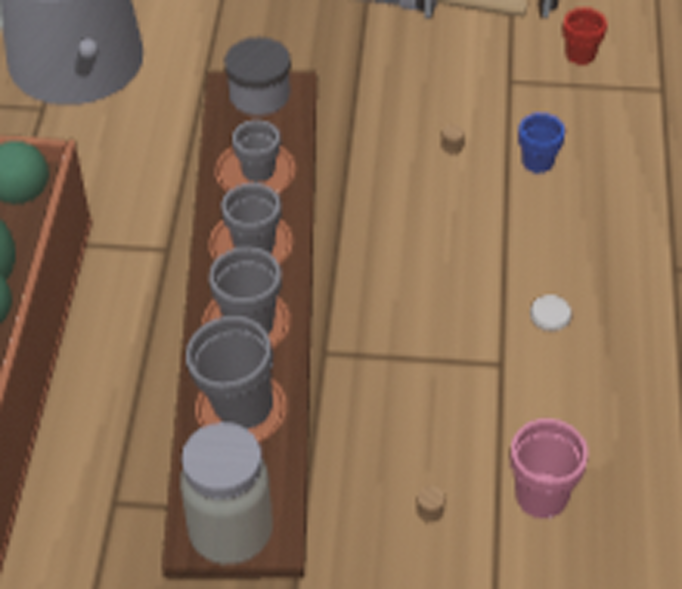

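The side crop shows the largest leaning again on saucer_d. It was straight in hand and touched about 5 mm early, so there may be a low obstruction on that saucer's floor. I'll compare saucer_d with the other three in the stored first images, by depth and colour.

Run:
```python
from h import *
import pickle
s=np.load("sau.npz");V=s["v"];U=np.array([V[1],-V[0]])
np.set_printoptions(linewidth=150,suppress=True)
g=np.arange(-32,33,8)/1e3
for nm in("top0","side0"):
    im=pickle.load(open(nm+".pkl","rb"));d=im["range_z"]
    v,u=np.mgrid[:400,:640];P=np.stack([(u-im["cx"])/im["fx"]*d,(v-im["cy"])/im["fy"]*d,d],-1)@np.array(im["orientation"]).T+np.array(im["origin"])
    xy=cast(im,np.c_[u.ravel(),v.ravel()],.0225).reshape(400,640,2)
    col=im["pixels"].astype(float)
    M=[];C=[]
    for c in s["fit"]:
        l=xy-c;a=l@U;b=l@V
        z=np.full((9,9),np.nan);k=z.copy()
        for i,x in enumerate(g):
            for j,y in enumerate(g):
                m=(abs(a-x)<.005)&(abs(b-y)<.005)&(d>0)
                if m.sum() and np.hypot(x,y)<.034:z[i,j]=np.median(P[...,2][m]);k[i,j]=col[m].mean()
        M.append(z*1e3);C.append(k)
    print(nm,"rows=across(-32..32), cols=along; depth d - mean(abc) mm");print((M[0]-np.mean(M[1:],0)).round(1))
    print("colour");print((C[0]-np.mean(C[1:],0)).round(0))
```

```text
top0 rows=across(-32..32), cols=along; depth d - mean(abc) mm
[[ nan  nan  nan -1.5 -0.1  1.5  nan  nan  nan]
 [ nan -0.2  1.3 -0.5 -0.8 -1.1 -0.1  0.7  nan]
 [ nan -0.2 -0.3 -0.1 -0.1  0.1  1.   0.3  nan]
 [-0.3  0.1 -0.1 -0.1  0.1  0.4 -0.  -0.2 -0.5]
 [-0.4 -0.3  0.7 -0.6 -1.1  0.4  0.8 -0.1 -0.2]
 [-0.2  1.1 -1.1 -1.2 -0.6 -0.4 -0.1 -0.9  1.9]
 [ nan  0.2 -0.4 -0.3 -1.2 -0.2  0.9  0.2  nan]
 [ nan -0.9 -0.1  0.   0.1 -1.1  1.5 -1.   nan]
 [ nan  nan  nan  0.4  1.  -0.1  nan  nan  nan]]
colour
[[nan nan nan  0. -1.  2. nan nan nan]
 [nan -3. -1.  1. -0. -2. -1.  1. nan]
 [nan  0.  0.  0.  0. -0. -0. -1. nan]
 [-3. -0.  0.  0. -0. -0.  0.  0.  1.]
 [-1.  0.  0.  0. -0. -0.  0.  0. -1.]
 [-1.  0. -0.  0.  0.  0.  0.  0. -1.]
 [nan  1. -0. -0.  0.  0.  0.  1. nan]
 [nan  0.  0.  0.  0.  0. -0. -2. nan]
 [nan nan nan -0. -1. -1. nan nan nan]]
side0 rows=across(-32..32), cols=along; depth d - mean(abc) mm
[[  nan   nan   nan   0.   -0.1   0.3   nan   nan   nan]
 [  nan   1.9  -0.7   0.1   0.3  -0.8   0.   -0.7   nan]
 [  nan  -1.4  -0.9   0.4  -1.5   0.4   1.   -0.3   nan]
 [ -1.6  -0.9  -0.4   0.8   0.5   0.8  -0.5   0.8  99.8]
 [  1.8  -1.6   1.3   0.2   0.9   0.1   0.9 101.5  98.9]
 [  1.    1.1   0.4  -0.    0.4   0.8 100.5 101.6  99.7]
 [  nan   2.1  -0.2   0.3   0.9   1.   99.4 100.6   nan]
 [  nan   0.5   1.4   1.1   0.2   0.4  49.8  98.9   nan]
 [  nan   nan   nan  -0.9   0.1   0.5   nan   nan   nan]]
colour
[[nan nan nan  3.  4.  2. nan nan nan]
 [nan  1.  2.  0.  0.  0. -1. -4. nan]
 [nan  2.  1.  0. -0.  0.  0. -2. nan]
 [-4.  1. -0.  0.  0.  0.  0.  8. 42.]
 [ 1.  0. -0. -0. -0. -0.  5. 28. 41.]
 [-0.  0. -0. -0. -0.  0. 15. 34. 42.]
 [nan  0.  0. -0. -0. -0. 18. 34. nan]
 [nan  2.  2. -0. -0.  0. 13. 38. nan]
 [nan nan nan  1. -3. -1. nan nan nan]]
```

No visible object, yet each time the pot touches about 5 mm early at its (-x,-y) base edge and tips the same way, with its base near centre. So the support only just reaches under that edge. There is a 7 mm margin on the floor and 12 mm of tolerance. I'll grip it in place, draw it 5 mm along (+0.92,+0.38) to bring that edge off the support, release and check.

```bash
cat > drag.py <<'E'
from go import *
import sys
n="largest";d=np.array([.92,.38]);a,b=float(sys.argv[1]),float(sys.argv[2])
z=tz(n)+.022;xy=SAU[n]+[float(sys.argv[3]),float(sys.argv[4])]
p=[*xy,.22];R=best(p);ctrl.movep(p,R);ctrl.movel([*xy,z+.02],rate=.25);ctrl.movel([*xy,z+.001],rate=.08)
ctrl.close(20);q=xy+d*a
ctrl.movel([*xy,z+.001+b],rate=.05);ctrl.movel([*q,z+.001+b],rate=.03);ctrl.movel([*q,z+.001],rate=.03)
print("F",ctrl.read_ft_force());ctrl.let_go();ctrl.sleep(.2);ctrl.movel([*q,.22],rate=.2)
slices(n,SAU[n],.022,(.012,.025,.038))
p=[.45,-.1,.25];ctrl.movep(p,best(p));check([n],"t_"+sys.argv[1]);T=ctrl.get_image("top")
rimplane(T,n,SAU[n]+[.005,.002],.022);print(ctrl.read_time())
E
python3 drag.py .005 .002 .0065 .003
```

```text
F [-16.68502054  -2.64567708  18.17230199]
largest h 0.012 n 20 off [2.1 0. ] rms 0.002453872418347952
largest h 0.025 n 34 off [3.  0.9] rms 0.000897362395814177
largest h 0.038 n 39 off [3.9 1.3] rms 0.0012366374401966784
largest pix [257. 150.] off mm [6.7 3.6] r 0.03444819902534222 rms 0.0006700822589515055 h [0.03612546 0.10789822]
largest rim slope [-0.056 -0.035] z mm 103.2 n 256
87.7167
```

The 18 N down-force and -17 N sideways look like friction from pressing while dragging, and the pot barely moved. I'll repeat it lifted clear: shift 6 mm, then lower on force.

```bash
python3 - <<'E'
s=open("drag.py").read()
i=s.index("ctrl.movel([*xy,z+.001+b]");j=s.index("print(\"F\"")
s=s[:i]+'''ctrl.movel([*xy,z+.001+b],rate=.06);ctrl.movel([*q,z+.001+b],rate=.06);ctrl.sleep(.1)
f0=np.array(ctrl.read_ft_force());slices(n,SAU[n],.022+b,(.012,.025,.038))
for k in np.arange(b,-.004,-.001):
    ctrl.movel([*q,z+.001+k],rate=.03);f=np.array(ctrl.read_ft_force())-f0
    if f[2]>2.5:break
print("k",k,"f",f,np.array(ctrl.read_eef_pos())[:2]-q)
'''+s[j:]
open("drag.py","w").write(s)
E
python3 drag.py .006 .009 .0067 .0036
```

```text
largest h 0.012 n 29 off [8.3 2.7] rms 0.0008829640935212506
largest h 0.025 n 35 off [9.1 3.4] rms 0.001118816747675025
largest h 0.038 n 48 off [9.8 3.5] rms 0.0013283635093712355
k 0.0030000000000000044 f [-3.47696077 -2.13173818  7.81598913] [ 0.00029676 -0.00033848]
F [-2.96412549 -1.65436564  7.64226965]
largest h 0.012 n 18 off [5.7 1.1] rms 0.0006295415647973506
largest h 0.025 n 37 off [4.4 1. ] rms 0.0010521555546753924
largest h 0.038 n 41 off [2.8 0.5] rms 0.0009954962190111489
largest pix [257. 150.] off mm [-1.2  0.5] r 0.03436221276951207 rms 0.0006158025896004293 h [0.02821403 0.1076407 ]
largest rim slope [0.093 0.026] z mm 104.5 n 193
95.4333
```

That bounds it: with the base at about +1 mm it rests on something on the -x side, and at about +7 mm it rests on the +x lip. So it should fit at about +4 mm. I'll regrasp, measure the base in hand and land it there.

```bash
python3 - <<'E'
s=open("go.py").read()
s=s.replace('    for h in dz:\n','    out=[]\n    for h in dz:\n').replace('"rms",np.sqrt(np.mean(f.fun**2)))\ndef rim','"rms",np.sqrt(np.mean(f.fun**2)));out.append(f.x-xy)\n    return np.polyfit(dz,out,1)\ndef rim')
assert "polyfit" in s
open("go.py","w").write(s)
s=open("drag.py").read()
s=s.replace("f0=np.array(ctrl.read_ft_force());slices(n,SAU[n],.022+b,(.012,.025,.038))","""P=slices(n,SAU[n],.022+b,(.012,.025,.038));base=P[1]+P[0]*.004;print("base",base,"lean",P[0])
q=q+np.clip(np.array([.0038,.0012])-base,-.006,.006);ctrl.movel([*q,z+.001+b],rate=.06);ctrl.sleep(.1);f0=np.array(ctrl.read_ft_force())""")
open("drag.py","w").write(s)
E
python3 drag.py -.003 .009 -.0012 .0005
```

```text
largest h 0.012 n 32 off [ 0.4 -0.1] rms 0.0008969391269424604
largest h 0.025 n 39 off [-0.2  0.1] rms 0.0008804972157768884
largest h 0.038 n 46 off [-1.7 -0.7] rms 0.0009263177062947491
base [0.00121816 0.00028565] lean [-0.08237783 -0.02433294]
k 6.938893903907228e-18 f [-1.73598814  0.39577543  5.85203531] [ 3.01892198e-04 -4.83424647e-06]
F [-1.67053164  0.296528    5.49549729]
largest h 0.012 n 28 off [4.1 1. ] rms 0.003578299399564339
largest h 0.025 n 37 off [3.3 0.4] rms 0.0009592042303666683
largest h 0.038 n 36 off [1.4 0.4] rms 0.0010253603253624875
largest pix [257. 150.] off mm [-1.7  0.9] r 0.03453774905975562 rms 0.0006624851528557422 h [0.02870327 0.10779005]
largest rim slope [0.09  0.015] z mm 104.3 n 183
104.1833
```

The clock reads 104 s and only runs during calls, so I'll go in small steps. First I'll grasp, lift, tilt the tool so the pot is upright in hand, and measure.

Run:
```python
from go import *
n="largest";z=tz(n)+.022;xy=SAU[n]+[-.0015,.0007]
p=[*xy,z+.04];R=best(p);ctrl.movep(p,R);ctrl.movel([*xy,z+.001],rate=.15);ctrl.close(20)
print(ctrl.read_time())
th=.085;Ry=cv2.Rodrigues(np.array([0,th,0.]))[0]
q=[xy[0]+.0015,xy[1],z+.010];ctrl.movel(q,Ry@R,rate=.1)
print(slices(n,SAU[n],.031,(.012,.025,.038)));print(ctrl.read_time(),ctrl.read_eef_pos(),q)
np.savez("st.npz",q=q,R=Ry@R)
```

```text
106.1333
largest h 0.012 n 36 off [3.8 0.9] rms 0.0011061640196426215
largest h 0.025 n 39 off [3.6 0.7] rms 0.0010452024836326767
largest h 0.038 n 39 off [3.6 0.4] rms 0.00111767048588201
[[-0.00702992 -0.0200381 ]
 [ 0.00383465  0.00116244]]
106.4333 [0.62841007 0.13349156 0.07597431] [np.float64(0.6277583577406285), np.float64(0.13385137499387498), np.float64(0.07597058187186571)]
```

The pot is upright in hand, base at +3.8 mm. Lowering with force guard.

Run:
```python
from go import *
s=np.load("st.npz");q=s["q"];z=tz("largest")+.022
f0=np.array(ctrl.read_ft_force())
for k in np.arange(.008,-.004,-.001):
    ctrl.movel([q[0],q[1],z+k],rate=.04);f=np.array(ctrl.read_ft_force())-f0
    print(k.round(4),f.round(1),ctrl.read_torque())
    if f[2]>3:break
print(ctrl.read_time(),ctrl.read_eef_pos()-q)
```

```text
0.008 [-0.1 -0.1  1.2] [ 0.01592808 -0.13077783  0.0608441 ]
0.007 [-0.8  0.5  0.5] [ 0.03614123 -0.10627767 -0.04919468]
0.006 [0.7 0.  0.8] [ 0.09340671 -0.06875908  0.00597838]
0.005 [0.6 0.3 1. ] [ 0.00954119 -0.14818234 -0.04842534]
0.004 [ 1.5 -0.1  1.1] [-0.07406671 -0.25245538  0.00682218]
0.003 [ 1.1 -1.4  5.8] [-0.35231856  0.06188397  0.10238913]
107.9333 [ 0.00036897 -0.00049369 -0.00646818]
```

Contact again comes about 4 mm early, now on the (-x,-y) side. Still gripping, I'll probe small lateral offsets for one where the base drops to the floor, under a time guard.

Run:
```python
from go import *
s=np.load("st.npz");q=s["q"];z=tz("largest")+.022
ctrl.movel([q[0],q[1],z+.006],rate=.06);f0=ctrl.read_ft_force()[2]
log=[];done=False
for o in [(2,0),(2,3),(0,4),(-2,2),(1,-3),(-2,-3),(4,0)]:
    if ctrl.read_time()>111.5:break
    x,y=q[0]+o[0]/1e3,q[1]+o[1]/1e3
    ctrl.movel([x,y,z+.0055],rate=.08)
    for k in(.004,.0025,.001,-.0005):
        ctrl.movel([x,y,z+k],rate=.05);f=ctrl.read_ft_force()[2]-f0
        if f>3:break
    log.append((o,k,round(f,1)))
    if k<.0015:done=True;break
print(log,done,ctrl.read_time());slices("largest",SAU["largest"],.022,(.012,.025,.038))
```

```text
[((2, 0), 0.0025, np.float64(12.2)), ((2, 3), 0.004, np.float64(4.4)), ((0, 4), 0.004, np.float64(5.1)), ((-2, 2), 0.004, np.float64(5.3)), ((1, -3), 0.004, np.float64(7.7)), ((-2, -3), 0.004, np.float64(6.4)), ((4, 0), 0.004, np.float64(3.7))] False 111.9333
largest h 0.012 n 22 off [5.3 0.4] rms 0.004717518508091897
largest h 0.025 n 36 off [5.5 0.2] rms 0.0010414230904705409
largest h 0.038 n 45 off [5.7 0.2] rms 0.0011312632445638735
```

The pot goes deepest near offset (1–2, 0), so I'll seat it there level with about 12 N, release, and measure.

Run:
```python
from go import *
s=np.load("st.npz");q=s["q"];z=tz("largest")+.022;n="largest"
x,y=q[0]+.0013,q[1]
f0=ctrl.read_ft_force()[2]-3.7
ctrl.movel([x,y,z+.0055],rate=.08)
for k in(.0035,.0025,.0015,.0005,-.0005):
    ctrl.movel([x,y,z+k],rate=.05);f=ctrl.read_ft_force()[2]-f0
    if f>15:break
print(k,f);ctrl.let_go();print(ctrl.read_time());ctrl.movel([x,y,z+.05],rate=.25)
print(slices(n,SAU[n],.022,(.014,.025,.038)));T=ctrl.get_image("top")
print(ctrl.read_time())
```

```text
0.0005 19.877380875941764
113.55
largest h 0.014 n 27 off [3.2 0.2] rms 0.0030484432843277663
largest h 0.025 n 34 off [3.  0.4] rms 0.0008725225830187631
largest h 0.038 n 39 off [3.1 0.7] rms 0.0012196775717194523
[[-4.36081715e-03  1.88383272e-02]
 [ 3.21880356e-03 -3.40674956e-05]]
114.0
```

The pot now stands level (lean about 0.02 rad, offset about 3 mm) and is released with the gripper clear. Handing in at 114 s.

```bash
python3 -c "
from plant import ctrl
print(ctrl.close_job(),ctrl.read_time())"
```

```text
the job is handed in; nothing more can be done
the job is handed in; nothing more can be done
```

I handed the job in at about 114 s with all four pots released, in order from jar to tin, on saucers d, c, b and a. Second, third and smallest were upright and within about 4 mm of centre. The largest is the doubt: it kept catching about 4 mm above saucer_d's floor for a reason I never found, so I pressed it down at about 20 N. It measured level and about 3 mm off centre, but I didn't confirm it is fully down; jar and tin looked unmoved in the pictures.

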